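# Pair the offcuts and set the weld gap

### The arm

A 6-joint arm with a two-finger parallel gripper is mounted at the origin on the work surface. World frame = base frame: x ahead of the robot, y to its left, z up, the work surface at z = 0. Lengths are in mm, angles in degrees, forces in N, time in s.
With the tool pointing down it reaches from about 375 to 925 mm from the base axis. Payload 5.7 kg.
Tool frame: the origin (TCP) lies on the mounting face of the last link; the fingertips stand 173 mm ahead of it and the grasp point (between the pads) lies robot.grasp_offset ahead of it (robot.grasp_offset is the distance from the TCP to the grasp point, in mm); y points along the fingers, z is the direction in which the jaws open and shut, and the axes are right-handed (so a half turn about y gives the same grasp; the last joint's range is limited). The gripper opens to 85 mm and grips with 20 to 120 N. Pads are 22 mm wide; open, the fingers measure 114 mm over their backs; the gripper's body (76 mm by 85 mm) begins 54 mm behind the grasp point. The pads swing forward as they close: fully open they stand 13 mm farther back than shut.
Start: joints at [-70.25, 20.558, 86.54, -0, 72.909, -6.595], TCP at [266.248, -537.678, 404.667] pointing down, gripper open.
Joint ranges: [-170.27, 170.27], [-57.76, 135], [12.27, 136.19], [-55.21, 235.2], [11.17, 155.16], [-170.74, 170.74]. Speed limits (degrees/s): [136.94, 136.94, 180, 180, 180, 180].

### API

Orientations are given as [roll, pitch, yaw] about the fixed x, y, z axes, in that order (R = Rz(yaw) Ry(pitch) Rx(roll)).
In Python, from bench import sensors, eyes, order, robot gives the robot as it stands.
- The arm moves only by the shell command python3 -m handwheel 'ROWS'. ROWS is text: rows parted by semicolons, each of 7 numbers parted by spaces: the closure in counts, from 0 (fully open) to 255 (shut), then the shift along the tool's x, y, z in mm, then the turn, a rotation vector about the tool's x, y, z in degrees. A call has 1 to 5 rows; each row is the pose to reach, as a shift and turn from the pose commanded when the call began, along the tool's axes at that moment; what a row does not reach only later rows make up. A row lasts 1/10 s, in which the tool goes at most 50 mm and 8.59 degrees, less where a joint would pass 70% of its speed; a pose out of reach is approached as far as the arm can. A call with a gripper value outside its range is refused whole. The fingers move at their own pace and stop on an object; the grip force is fixed at half the most. Time passes only in rows, so rows that repeat a pose let the fingers close. It gives the time, the measured TCP pose, the force and the opening at its end, in the units of the state.
- sensors.sense(): the state, without advancing time (a new reading comes with each control period).
- eyes.capture(name): name is "side" or "top" or "wrist"; returns (picture, depth): 384x512x3 uint8, red, green, blue; 384x512 float32, mm along the optical axis (not along the pixel's ray), 0 where there is no reading.
- eyes.camera_model(name): a dict with "fx", "fy", "cx", "cy" (pixels), "rvec" (rotation vector, rad) and "tvec" (3), from world to camera coordinates, as OpenCV has them. Camera axes: x right, y down, z forward; pixel columns grow to the right and rows downward; lengths in mm; the calibration is good to about 2 mm. A picture is of the moment at which its call begins: read the wrist's pose just before it. camera_model takes no time and is no camera call; for the wrist camera it gives the pose at the moment of the call.
- order.job_done(): hands the job in, once; it reports no verdict.
The state is a dict: "clock": time; "joint_pos": joint angles; "qvel": joint speeds; "tau": joint torques, N m; "eef_pos": TCP position; "tool_rot": TCP orientation; "force": force on the tool from outside, world axes, zero at the start; "wrist_torque": the same for the moment, N m; "gripper_width": opening from 0.0 (shut) to 1.0 (fully open).
Only numpy, scipy, OpenCV 4.12 (cv2) and the standard library are available. Lean on these libraries where they do the work, as an engineer would, in place of code of your own. Each camera call takes 0.05 s, during which the arm holds its last target. There are 200 camera calls.

### The job

The welding jig holds two short stubs, one of square tube and one of T-bar: find the loose offcut with the same section and size as each, and lay it flat in the lane in line with its mate, T-bar web up, between the stub and the slide, short of the stub. Then push the stiff slide in small nudges until its red pointer lines up with the yellow line, never past it, so that it pushes both offcuts up to leave a small weld gap of about 5 mm before each stub. Leave the other two offcuts where they lie.

Things in the scene. Friction and masses are not known exactly. Their poses are not given: they have to be found in the camera images.
- jig: blue jig fixed to the table, 300 x 190 mm. Origin: centre of its underside, on the table; x along the lanes from the slide (-x end) to the stubs (+x end), y across, z up. Two lanes, centred at y = +45 and -45 mm, 50 mm wide, floor 5 mm above the table, between low rails with tops 11 mm above the table, open upwards. The stubs fill them from x = +80 to +140 mm.
- stub_tube: short stub of bare-steel square tube (40 x 40 mm section), 60 mm long, fixed in the far (+x) part of one lane of the jig; which lane varies. Origin: centre of its underside, on the lane floor; x along the lane, as the jig's x. Its near end face, which the matching offcut faces, is at x = -30 mm.
- stub_tee: the like stub of red-primed T-bar (flange 40 mm wide and 8 mm thick lying flat, web 8 mm thick standing up in the middle, 40 mm high overall), 60 mm long, fixed in the other lane. Origin: centre of its underside, on the lane floor; x along the lane, as the jig's x; near end face at x = -30 mm.
- tube_c (a point): loose offcut of bare-steel square tube, 40 x 40 mm section, 4 mm wall, 80 mm long, about 0.35 kg, lying on the table. Point: its centre, 20 mm above its underside; x along its length, y across, z up. Either end may face the stub.
- tube: the same square-tube offcut; origin at the centre of its underside, axes as point tube_c
- tee_c (a point): loose offcut of red-primed T-bar, 80 mm long, about 0.37 kg, lying with its flange (40 mm wide, 8 mm thick) flat on the table and its web (8 mm thick) standing up along the middle, 40 mm high overall. Point: 20 mm above the middle of its underside, inside the web; x along its length, y across the web, z up. Either end may face the stub.
- tee: the same T-bar offcut; origin at the centre of its underside, axes as point tee_c
- angle_c (a point): loose offcut of bare-steel angle (L section 40 x 40 mm, 8 mm thick, 80 mm long), which has no mate in the jig. Point: 20 mm above the middle of its underside; x along its length. To be left where it lies.
- thin_tube_c (a point): loose offcut of red-primed thin square tube (25 x 25 mm section, 80 mm long), which has no mate in the jig. Point: its centre, 12.5 mm above the table; x along its length. To be left where it lies.
- slide (a joint): travel in m of the stop slide along the jig's +x; 0 = fully back, 0.050 = on the yellow line; starts at 0 to 0.020. Stiff (6 N friction, more when pushing offcuts), stays where left. An aluminium crossbar, 190 mm wide, 24 mm long, top 33 mm above the table; its flat front face, at jig x = -55 mm + travel, reaches into both lanes: room between slide and stub is 135 mm less the travel.
- slide_handle (a point): black plate standing up in the middle of the slide, by which it is pushed: 10 mm thick along the jig's x, 40 mm wide, from 33 to 78 mm above the table. Point: its centre, 55.5 mm above the table, 13 mm behind the slide's front face.
- pointer (a point): red pointer at the left (+y) end of the slide, level with its front face (the same at the other end), 34 mm above the table
- mark (a point): yellow line across the jig's rails, 4 mm wide, where pointer and front face must come to; the point is on the line's middle at the left (+y) strip. The line is 85 mm before the stubs' end faces, so an 80 mm offcut pushed up by the slide is left with a weld gap of 5 mm.
Mind the look-alikes: they are no part of the job. What is shaped like the tube but blue, green or purple is not meant.

How it is judged (in metres and radians):
On the way, in this order (a step that is already met when the one before it is completed fails the run):
1. both matching offcuts lie in their mates' lanes, released, between slide and stub (x of tube_c in the frame of stub_tube between -0.14 and -0.066 m and y of tube_c in the frame of stub_tube between -0.008 and 0.008 m and z of tube_c in the frame of stub_tube between 0.015 and 0.025 m and angle between the x axis of each of tube_c, tee_c and the x axis of jig, either way round below 0.15 rad and x of tee_c in the frame of stub_tee between -0.14 and -0.066 m and y of tee_c in the frame of stub_tee between -0.008 and 0.008 m and z of tee_c in the frame of stub_tee between 0.015 and 0.025 m and angle between tee_c's own z axis and vertical below 0.15 rad and contact force between the fingers and tube below 0.3 N and contact force between the fingers and tee below 0.3 N and linear speed of each of tube, tee below 0.02 m/s), for 0.2 s.
2. the slide's pointer is on the yellow line, within 4 mm (value of joint slide between 0.046 and 0.054 m), for 0.2 s.
At the end, for the whole second after the job is handed in: Tube and T-bar offcuts released, at rest on the lane floor in line with the stub of the same section (8 mm sideways, 0.15 rad, web up), each 0.5 to 10.5 mm from its stub; slide within 4 mm of its mark (travel 0.046 to 0.054 m) (all of step 2 and x of tube_c in the frame of stub_tube between -0.0805 and -0.0705 m and y of tube_c in the frame of stub_tube between -0.008 and 0.008 m and z of tube_c in the frame of stub_tube between 0.015 and 0.025 m and angle between the x axis of each of tube_c, tee_c and the x axis of jig, either way round below 0.15 rad and x of tee_c in the frame of stub_tee between -0.0805 and -0.0705 m and y of tee_c in the frame of stub_tee between -0.008 and 0.008 m and z of tee_c in the frame of stub_tee between 0.015 and 0.025 m and angle between tee_c's own z axis and vertical below 0.15 rad and linear speed of each of tube, tee below 0.01 m/s and contact force between the fingers and tube below 0.3 N and contact force between the fingers and tee below 0.3 N); the robot touches nothing.
It fails at once if the slide is pushed more than 5 mm past the yellow line (value of joint slide above 0.055 m).
It fails at once if one of the two unmatched offcuts is moved by more than 30 mm (distance of any of angle_c, thin_tube_c from where it was at the start of the episode above 0.03 m).
It also fails if it takes over 72 s, if anything falls off the work surface, if the arm or the gripper's body presses on something with over 40 N, if the wrist force passes 120 N, or if a joint passes its speed limit or range.

## Working session

There is one attempt and no reset: what is moved stays moved. The work goes in short steps, Python scripts to look and compute and a shell command to move; the robot and the scene stay as the last step left them, time stands still between calls to the robot, and variables do not carry over. Pictures are saved under pics/ and viewed, on a budget of 10 in all, crops included, one or two more only if the job needs it, and the job is handed in when it is done.

```bash
ls; mkdir -p pics
python3 - <<'E'
from bench import sensors, eyes, order, robot
import cv2,numpy as np
print(robot.grasp_offset); s=sensors.sense(); print(s)
for n in("top","side"):
    p,d=eyes.capture(n); m=eyes.camera_model(n); print(n,m)
    np.savez(f"{n}0.npz",p=p,d=d)
    cv2.imwrite(f"pics/{n}0.png",cv2.cvtColor(p,cv2.COLOR_RGB2BGR))
E
```

```text
pics
154.70000000000002
{'clock': 0.0, 'joint_pos': array([-7.02505349e+01,  2.05988509e+01,  8.65999200e+01, -1.36244256e-03,
        7.29080786e+01, -6.59590602e+00]), 'qvel': array([ 0.02746462,  0.01891847,  0.06042322,  0.03288183,  0.07871184,
       -0.0419282 ]), 'tau': array([ 2.83005989e-03, -5.27613044e+01, -2.78617412e+01,  1.76977364e-04,
        1.34138094e-02, -6.27077803e-07]), 'eef_pos': array([ 266.12209669, -537.34489994,  403.83757184]), 'tool_rot': array([-9.01062918e+01,  1.09804793e-02, -1.53654237e+02]), 'force': array([ 0.19674008, -0.8004196 , -0.0149857 ]), 'wrist_torque': array([0.02790473, 0.02339801, 0.02230076]), 'gripper_width': 1.000089096484426}
top {'fx': 495.7590891359796, 'fy': 495.7590891359796, 'cx': 263.23822583879087, 'cy': 189.38973790805116, 'rvec': array([ 2.1985729 , -2.18388864,  0.04469463]), 'tvec': array([  17.16511462,  511.01876208, 1238.29003203])}
side {'fx': 403.24500806645705, 'fy': 403.24500806645705, 'cx': 256.8000109726532, 'cy': 192.0398461919672, 'rvec': array([ 0.16217081, -2.90893958,  1.05494934]), 'tvec': array([509.97813565,  60.03536939, 822.24900144])}
```

View pics/top0.png

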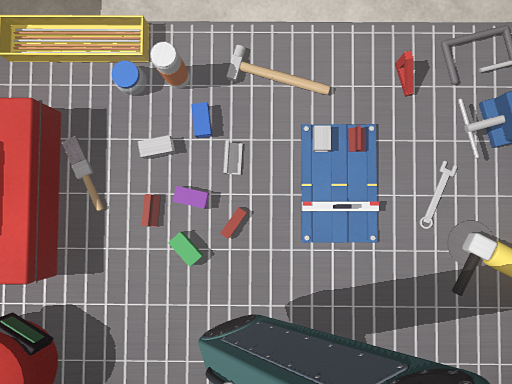

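View pics/side0.png

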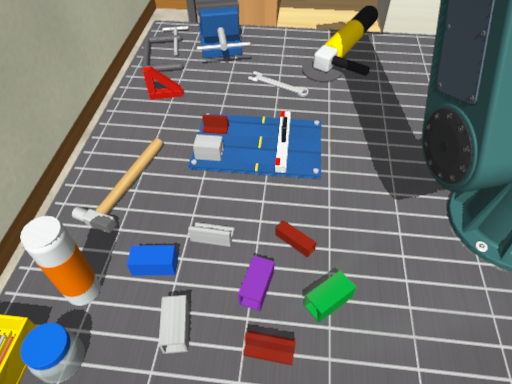

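Top view: bare-steel candidates are at (156,147) and (233,157), and red ones at (151,210) and (235,222). The blue (202,119), purple (190,197) and green (185,249) pieces are look-alikes. Stubs: tube (322,138), tee (356,138). Next: a close crop, plus measurement.

```bash
cat > h.py <<'E'
import numpy as np,cv2
from bench import sensors,eyes,robot
from scipy.spatial.transform import Rotation as Ro
def shot(n):
    m=eyes.camera_model(n); p,d=eyes.capture(n); return p,d,m
def world(m,u,v,z):   # pixels + depth along the axis -> world
    R=cv2.Rodrigues(m["rvec"])[0]; u,v,z=map(np.asarray,(u,v,z))
    c=np.stack([(u-m["cx"])/m["fx"]*z,(v-m["cy"])/m["fy"]*z,z],-1)
    return (c-m["tvec"])@R
def plane(m,u,v,h):   # ray onto the plane z=h
    R=cv2.Rodrigues(m["rvec"])[0]; o=-R.T@m["tvec"]; r=world(m,u,v,np.ones_like(u,float))-o
    return o+r*((h-o[2])/r[...,2])[...,None]
def cloud(m,d):
    v,u=np.mgrid[:d.shape[0],:d.shape[1]]
    return world(m,u,v,d)
def masks(p):
    h,s,v=cv2.split(cv2.cvtColor(p,cv2.COLOR_RGB2HSV))
    return dict(steel=((s<35)&(v>120)), red=(((h<8)|(h>172))&(s>110)&(v>40)),
      blue=((h>100)&(h<118)&(s>110)), yellow=((h>20)&(h<35)&(s>120)&(v>150)))
def tool(): # pose: p, R ; columns of R = tool axes
    s=sensors.sense(); return s["eef_pos"],Ro.from_euler("xyz",s["tool_rot"],degrees=True).as_matrix(),s
E
python3 - <<'E'
from h import *
A=np.load("top0.npz");B=np.load("side0.npz")
a=cv2.resize(A["p"][125:245,130:260],None,fx=3.2,fy=3.2,interpolation=2)
b=cv2.resize(B["p"][215:370,150:325],None,fx=2.2,fy=2.2,interpolation=2)
H=max(a.shape[0],b.shape[0]); f=lambda i:np.pad(i,((0,H-i.shape[0]),(0,0),(0,0)))
cv2.imwrite("pics/crop.png",np.hstack([f(a),f(b)])[...,::-1])
for n,S in(("top",A),("side",B)):
    m=eyes.camera_model(n);W=cloud(m,S["d"]);M=masks(S["p"])
    if n=="top": M["black"]=None
    for k in("steel","red","yellow"):
        q=M[k]&(W[...,2]>(8 if k!="yellow" else 5))&(W[...,2]<90)&(S["d"]>0)
        nn,L,st,ce=cv2.connectedComponentsWithStats(q.astype(np.uint8))
        for i in range(1,nn):
            if st[i,4]<(60 if k!="yellow" else 8): continue
            P=W[L==i]; z=np.percentile(P[:,2],97); t=P[P[:,2]>z-6]
            r=cv2.minAreaRect(t[:,:2].astype(np.float32)); 
            print(n,k,ce[i].round(),st[i,4],"top z %.1f"%z,"rect",np.round(r[0],1),np.round(r[1],1),round(r[2],1), "med",np.median(P,0).round(1))
m=eyes.camera_model("top");W=cloud(m,A["d"])
k=masks(A["p"])["blue"]; n,L,st,ce=cv2.connectedComponentsWithStats(k.astype(np.uint8)); 
j=[i for i in range(1,n) if st[i,4]>500]; print([(ce[i].round(),st[i]) for i in j])
bx=(slice(120,246),slice(297,384)); P=W[bx][k[bx]]; P=P[P[:,2]<16]; r=cv2.minAreaRect(P[:,:2].astype(np.float32)); print("jig",r)
P=W[bx].reshape(-1,3);P=P[P[:,2]>55];print("handle",np.median(P,0),P.min(0),P.max(0))
E
```

```text
top steel [79. 29.] 244 top z 20.6 rect [917.8 500.1] [  5.8 317.5] 0.1 med [919.1 497.7  15.8]
top steel [508.  41.] 74 top z 25.3 rect [ 892.4 -598.3] [59.8  8.3] 14.4 med [ 891.7 -598.4   20.5]
top steel [78. 40.] 242 top z 27.0 rect [887.  493.1] [  5.3 307.7] 0.2 med [887.9 495.5  21.9]
top steel [449.  61.] 166 top z 25.2 rect [ 837.8 -448.2] [108.7  15.2] 10.4 med [ 840.3 -447.2   20.7]
top steel [236.  62.] 315 top z 30.9 rect [834.4  92.5] [24.9 86.7] 74.2 med [832.1  92.2  26.5]
top steel [84. 52.] 68 top z 19.6 rect [859.6 483.4] [  2.8 172.8] 0.2 med [860.3 483.4  15.8]
top steel [496.  66.] 138 top z 22.8 rect [ 828.2 -566.7] [ 9.9 82.1] 14.2 med [ 827.9 -567.2   17.7]
top steel [128.  88.] 84 top z 52.1 rect [761.  356.8] [11.9 52.4] 5.4 med [757.8 359.3  44.9]
top steel [476. 126.] 440 top z 89.6 rect [ 669.4 -506.6] [146.5  92.9] 16.2 med [ 666.6 -478.6   85.8]
top steel [321. 138.] 444 top z 49.9 rect [ 638.1 -124. ] [39.5 58.2] 90.0 med [ 637.1 -123.5   45.2]
top steel [155. 146.] 524 top z 45.3 rect [616.1 290.3] [40.3 79.6] 11.5 med [615.8 290.2  41. ]
top steel [
[... 6154 characters left out ...]
 [ 10. 332.] 612 top z 61.5 rect [846.2 354.9] [39.6 93.6] 28.9 med [868.3 327.9  54.9]
[(array([125.,  74.]), array([112,  61,  27,  27, 572], dtype=int32)), (array([499., 119.]), array([ 479,   91,   33,   56, 1125], dtype=int32)), (array([201., 120.]), array([192, 102,  20,  36, 571], dtype=int32)), (array([339., 168.]), array([ 301,  124,   76,   77, 4527], dtype=int32)), (array([339., 226.]), array([ 302,  211,   75,   32, 2216], dtype=int32))]
jig ((529.4536743164062, -170.55364990234375), (299.73223876953125, 190.58668518066406), 0.345867395401001)
handle [ 464.47808588 -154.97442107   80.93116619] [ 447.94239101 -190.25596363   55.05792304] [ 471.77382211    8.3976521  1262.56647887]
```

View pics/crop.png

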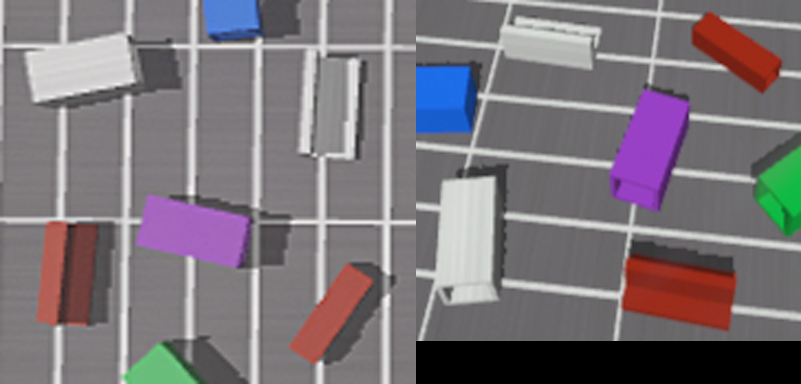

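The crop shows the closed square steel tube at (80,68) left (= top pixel 155,146), the open L angle at (330,105), the web-up tee at (67,272) (= top pixel 150,210) and the plain thin tube at (330,312). The two views agree to about 2 mm:

| Item | Measured |
|---|---|
| Tube centre | (617, 291), top z 42–45, long axis −78.5° |
| Tee centre | (456.7, 306.7), long axis −5° |
| Jig centre | (529.7, −169.5), yaw ~0 |

Moving to above the tube.

```bash
python3 -m handwheel '0 -34.1 0 -29.35 0 0 0;0 -68.2 0 -58.7 0 0 0;0 -102.3 0 -88 0 0 0;0 -136.4 0 -117.4 0 0 0;0 -170.5 0 -146.7 0 0 0'
python3 -m handwheel '0 -34.1 0 -29.35 0 0 0;0 -68.2 0 -58.7 0 0 0;0 -102.3 0 -88 0 0 0;0 -136.4 0 -117.4 0 0 0;0 -170.5 0 -146.7 0 0 0'
python3 -m handwheel '0 -34.1 0 -29.35 0 0 0;0 -68.2 0 -58.7 0 0 0;0 -102.3 0 -88 0 0 0;0 -136.4 0 -117.4 0 0 0;0 -170.5 0 -146.7 0 0 0'
python3 -m handwheel '0 -34.1 0 -29.35 0 0 0;0 -68.2 0 -58.7 0 0 0;0 -102.3 0 -88 0 0 0;0 -136.4 0 -117.4 0 0 0;0 -170.5 0 -146.7 0 0 0'
python3 -m handwheel '0 0 20 0 0 -8.5 0;0 0 40 0 0 -17 0;0 0 60 0 0 -25.5 0;0 0 80 0 0 -34 0;0 0 100 0 0 -42 0'
python3 -m handwheel '0 0 0 0 0 -8.5 0;0 0 0 0 0 -17 0;0 0 0 0 0 -25.5 0;0 0 0 0 0 -33.15 0;0 0 0 0 0 -33.15 0'
cat >> h.py <<'E'
def go(x,y,z,yaw):  # shift/turn from the present pose to a target pose, tool down
    p,R,s=tool(); t=R.T@(np.array([x,y,z])-p)
    T=Ro.from_euler("xyz",[-90,0,yaw],degrees=True).as_matrix()
    print("shift",t.round(1),"turn",np.degrees(Ro.from_matrix(R.T@T).as_rotvec()).round(2),"at",p.round(1),s["tool_rot"].round(1),"t",s["clock"])
E
python3 -c "
from h import *
go(617,291.2,300,-78.5)
p,d,m=shot('wrist')
W=cloud(m,d);q=masks(p)['steel']&(W[...,2]>25)&(W[...,2]<55)
n,L,st,ce=cv2.connectedComponentsWithStats(q.astype(np.uint8));i=1+st[1:,4].argmax()
P=W[L==i];print(ce[i],st[i],np.median(P,0),cv2.minAreaRect(P[:,:2].astype(np.float32)))
cv2.imwrite('pics/w1.png',p[...,::-1])
"
```

```text
clock: 0.6
eef_pos: [354.1, -328.8, 404.4]
tool_rot: [-90.0, 0.0, -153.7]
force: [0.5, -0.5, 0.2]
gripper_width: 0.994
clock: 1.1
eef_pos: [441.8, -121.6, 404.6]
tool_rot: [-90.0, -0.0, -153.7]
force: [1.2, -0.5, -0.3]
gripper_width: 1.001
clock: 1.6
eef_pos: [529.5, 85.6, 404.5]
tool_rot: [-90.0, -0.0, -153.6]
force: [0.7, -0.1, -0.6]
gripper_width: 1.004
clock: 2.1
eef_pos: [617.3, 292.7, 404.2]
tool_rot: [-90.0, -0.1, -153.6]
force: [1.0, -0.2, 0.6]
gripper_width: 1.0
clock: 2.6
eef_pos: [616.7, 290.9, 303.4]
tool_rot: [-90.1, -0.0, -111.3]
force: [0.6, 0.4, -0.2]
gripper_width: 0.998
clock: 3.1
eef_pos: [616.8, 290.8, 304.2]
tool_rot: [-90.1, -0.0, -78.4]
force: [0.4, 0.2, -0.4]
gripper_width: 0.997
shift [-0.4  4.2  0.3] turn [0.06 0.06 0.  ] at [616.8 290.8 304.2] [-90.1  -0.  -78.4] t 3.1
[257.00380228 192.81637218] [ 232  146   51   95 4471] [616.99226218 292.58874556  41.24462661] ((617.385498046875, 289.0208740234375), (40.0299186706543, 80.937255859375), 11.514598846435547)
```

The wrist depth agrees: centre (617.2, 290.5), height 41 (expected 40), 80.9 x 40 mm. Descending and gripping.

```bash
python3 -m handwheel '0 0 30 0 0 0 0;0 0 60 0 0 0 0;0 0 90 0 0 0 0;0 0 110 0 0 0 0;0 0 121 0 0 0 0' | tail -5
python3 -m handwheel '255 0 0 0 0 0 0;255 0 0 0 0 0 0;255 0 0 0 0 0 0;255 0 0 0 0 0 0;255 0 0 0 0 0 0'
python3 -m handwheel '255 0 0 0 0 0 0;255 0 0 0 0 0 0;255 0 -30 0 0 0 0;255 0 -60 0 0 0 0;255 0 -95 0 0 0 0'
python3 -c "
from h import *
go(548,-124.2,280,0)"
```

```text
clock: 3.65
eef_pos: [616.1, 290.5, 181.4]
tool_rot: [-90.2, -0.0, -78.7]
force: [-0.5, -0.3, 0.2]
gripper_width: 0.998
clock: 4.15
eef_pos: [617.6, 291.1, 185.5]
tool_rot: [-89.9, 0.0, -78.5]
force: [-1.8, -0.5, 6.3]
gripper_width: 0.46
clock: 4.65
eef_pos: [616.2, 290.5, 278.5]
tool_rot: [-90.2, -0.0, -78.5]
force: [0.6, -0.6, -3.5]
gripper_width: 0.46
shift [ 392.8   -0.9 -149.4] turn [  0.15 -78.52  -0.1 ] at [616.2 290.5 278.5] [-90.2  -0.  -78.5] t 4.65
```

```bash
python3 -m handwheel '255 43 0 -16.5 0 0 0;255 86 0 -33 0 0 0;255 129 0 -49.5 0 0 0;255 172 0 -66 0 0 0;255 215 0 -82.5 0 0 0' | grep eef
python3 -m handwheel '255 43 0 -16.5 0 0 0;255 86 0 -33 0 0 0;255 129 0 -49.5 0 0 0;255 172 0 -66 0 0 0;255 178 0 -67 0 0 0' | grep eef
python3 -m handwheel '255 0 0 0 0 -8 0;255 0 0 0 0 -16 0;255 0 0 0 0 -24 0;255 0 0 0 0 -32 0;255 0 0 0 0 -40 0' | grep eef
python3 -m handwheel '255 0 0 0 0 -8 0;255 0 0 0 0 -16 0;255 0 0 0 0 -24 0;255 0 0 0 0 -32 0;255 0 0 0 0 -38.5 0' | grep eef
python3 -m handwheel '255 0 0 0 0 0 0;255 0 0 0 0 0 0'
python3 -c "
from h import *
go(548,-124.2,230,0)
p,d,m=shot('top'); W=cloud(m,d); M=masks(p); z=W[...,2]
bx=np.zeros(p.shape[:2],bool); bx[150:215,290:390]=1
# pointer: red bits at the slide ends
q=M['red']&bx; n,L,st,ce=cv2.connectedComponentsWithStats(q.astype(np.uint8))
for i in range(1,n):
  if st[i,4]>3: print(ce[i].round(1),st[i],W[L==i].max(0).round(1),W[L==i].min(0).round(1),plane(m,ce[i][0],float(st[i,1]),34.).round(1))
p,d,m=shot('wrist'); cv2.imwrite('pics/w2.png',p[...,::-1])
"
```

```text
eef_pos: [578.1, 62.1, 278.7]
eef_pos: [548.0, -128.6, 278.8]
eef_pos: [548.6, -123.5, 278.6]
eef_pos: [548.6, -123.5, 278.6]
clock: 6.85
eef_pos: [548.7, -123.7, 278.6]
tool_rot: [-90.0, 0.0, -0.2]
force: [-1.1, 0.8, -4.1]
gripper_width: 0.46
shift [-0.7 48.6 -0.5] turn [-0.02 -0.17 -0.02] at [ 548.7 -123.7  278.6] [-90.    0.   -0.2] t 6.85
[310.2 203.3] [309 202   3   3   6] [476.8 -46.1 603.4] [462.1 -98.4  31.1] [479.3 -96.   34. ]
```

View pics/w2.png

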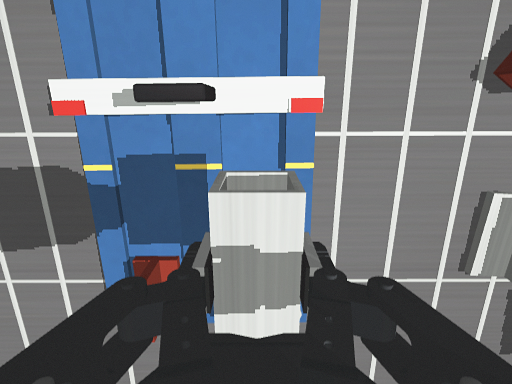

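The wrist view shows the tube held straight, the slide's front edge at row ~113 with red pointers at (68,107) and (307,104), and the yellow line at row ~166. The red tee stub is at (157,268). Quick check of line and lane, then lower.

```bash
python3 - <<'E'
from h import *
p,d,m=shot('wrist'); W=cloud(m,d); M=masks(p)
for k,h in(('yellow',11.),('red',34.)):
  n,L,st,ce=cv2.connectedComponentsWithStats(M[k].astype(np.uint8))
  for i in range(1,n):
    x,y,w,hh,a=st[i]
    if a>40: print(k,st[i],"plane lo/hi",plane(m,float(x),y+hh-.5,h).round(1),plane(m,float(x+w),float(y)-.5,h).round(1),"depth med",np.median(W[L==i],0).round(1))
b=M['blue']&(W[...,2]<16); r,c=np.nonzero(b[150:175]); print("blue edge y",W[160,c.min()],W[160,c.max()])
E
python3 -m handwheel '255 0 20 0 0 0 0;255 0 40 0 0 0 0;255 0 60 0 0 0 0;255 0 75 0 0 0 0;255 0 84 0 0 0 0'
python3 -m handwheel '255 0 2 0 0 0 0;255 0 4 0 0 0 0;255 0 4 0 0 0 0'
```

```text
yellow [285 163  29   5 139] plane lo/hi [ 526.9 -100.5   11. ] [522.8 -76.9  11. ] depth med [524.5 -89.4  12.8]
yellow [ 83 165  29   6 138] plane lo/hi [ 529.1 -267.5   11. ] [ 524.1 -242.7   11. ] depth med [ 525.8 -253.9   13. ]
yellow [176 164  46   5 229] plane lo/hi [ 527.6 -190.4   11. ] [ 523.5 -152.3   11. ] depth med [ 525.1 -171.7   12.9]
red [494  52  18  36 342] plane lo/hi [466.   39.7  34. ] [443.3  46.4  34. ] depth med [453.4  65.6   4.8]
red [291  98  32  15 463] plane lo/hi [482.3 -99.6  34. ] [472.3 -77.6  34. ] depth med [477.2 -89.4  36. ]
red [ 51 100  36  16 497] plane lo/hi [ 484.  -269.3   34. ] [ 473.2 -242.    34. ] depth med [ 478.2 -254.6   36. ]
red [133 256  47  29 987] plane lo/hi [ 622.5 -228.5   34. ] [ 595.1 -186.7   34. ] depth med [ 614.  -212.    14.7]
blue edge y [ 522.1972176  -273.48114158    1.19935983] [520.55876963 -77.97518916  11.9323157 ]
clock: 7.5
eef_pos: [548.5, -123.9, 193.5]
tool_rot: [-90.0, 0.1, -0.1]
force: [-0.4, 0.1, -3.4]
gripper_width: 0.458
clock: 7.8
eef_pos: [549.2, -124.2, 191.2]
tool_rot: [-90.0, -0.1, -0.0]
force: [0.5, -0.3, -3.5]
gripper_width: 0.453
```

```bash
python3 -m handwheel '255 0 1 -1 0 0 0;255 0 2 -1 0 0 0;255 0 2 -1 0 0 0'
```

```text
clock: 8.1
eef_pos: [549.2, -125.1, 190.4]
tool_rot: [-90.0, -0.1, -0.0]
force: [-2.7, 1.5, 8.6]
gripper_width: 0.462
```

```bash
python3 -m handwheel '150 0 -1 0 0 0 0;100 0 -1 0 0 0 0;0 0 -1 0 0 0 0;0 0 -1 0 0 0 0;0 0 -1 0 0 0 0' | grep -E 'force|wid'
python3 -m handwheel '0 0 -20 0 0 0 0;0 0 -50 0 0 0 0;0 0 -80 0 0 0 0;0 0 -115 0 0 0 0;0 0 -115 0 0 0 0'
python3 - <<'E'
from h import *
p,d,m=shot('wrist'); W=cloud(m,d)
q=masks(p)['steel']&(W[...,2]>39)&(W[...,2]<60); q[:130]=0
n,L,st,ce=cv2.connectedComponentsWithStats(q.astype(np.uint8))
for i in range(1,n):
  if st[i,4]>300: P=W[L==i];print(ce[i],st[i,4],np.median(P,0),cv2.minAreaRect(P[:,:2].astype(np.float32)))
go(456.7,306.7,305,-4.8)
E
```

```text
force: [0.0, -0.4, 0.5]
gripper_width: 1.001
clock: 9.1
eef_pos: [550.7, -125.7, 309.2]
tool_rot: [-90.2, -0.5, -0.0]
force: [0.7, -0.5, 0.2]
gripper_width: 0.997
[257.9186828  189.19399642] 4464 [ 548.00715278 -125.50143178   46.28134294] ((551.1670532226562, -125.53290557861328), (80.45980834960938, 39.952850341796875), 0.01474095694720745)
[257.54381753 283.1232493 ] 2499 [ 638.25501786 -125.40934695   46.36656316] ((640.3777465820312, -125.73495483398438), (61.74455642700195, 39.73644256591797), 0.7645155787467957)
shift [-93.3   0.9 432.2] turn [0.09 4.79 0.3 ] at [ 549.9 -125.5  307.2] [-90.1  -0.3  -0. ] t 9.15
```

Tube is placed: 89 mm behind the stub centre, laterally within 0.3 mm, top 46 as it should be. Now the tee.

```bash
python3 -m handwheel '0 -9.3 0 43.2 0 0 0;0 -18.6 0 86.4 0 0 0;0 -28 0 129.6 0 0 0;0 -37.3 0 172.8 0 0 0;0 -46.6 0 216 0 0 0' | grep eef
python3 -m handwheel '0 -9.3 0 43.2 0 0 0;0 -18.6 0 86.4 0 0 0;0 -28 0 129.6 0 0 0;0 -37.3 0 172.8 0 0 0;0 -46.6 0 216 0 4.8 0' | grep eef
python3 -m handwheel '0 0 0 0 0 0 0;0 0 0 0 0 0 0' | grep eef
python3 - <<'E'
from h import *
go(456.7,306.7,184.5,-4.8)
p,d,m=shot('wrist'); W=cloud(m,d); M=masks(p)['red']
for lo,hi in((30,60),(5,60)):
  q=M&(W[...,2]>lo)&(W[...,2]<hi)
  n,L,st,ce=cv2.connectedComponentsWithStats(q.astype(np.uint8));i=1+st[1:,4].argmax()
  P=W[L==i];print(ce[i],st[i],np.median(P,0),cv2.minAreaRect(P[:,:2].astype(np.float32)))
E
```

```text
eef_pos: [501.1, 92.4, 303.5]
eef_pos: [454.5, 308.4, 303.4]
eef_pos: [454.8, 307.5, 303.5]
shift [  2.2 119.   -0.5] turn [ 0.08  0.19 -0.1 ] at [454.8 307.5 303.5] [-90.1   0.1  -4.6] t 10.35
[253.91294118 195.22235294] [249 150  10  93 850] [454.43791347 304.72957457  41.27846918] ((457.7142639160156, 304.309814453125), (7.235110282897949, 79.58026885986328), 85.45294189453125)
[254.51484874 187.4548987 ] [ 232  145   45   98 3603] [454.49564839 305.31133703   9.59309538] ((457.7218322753906, 304.70452880859375), (39.938255310058594, 79.7747802734375), 85.64486694335938)
```

Web top at 41 with the flange symmetric under it, so it is web up. Centre (457.5, 305).

```bash
python3 -m handwheel '0 2.5 30 -2 0 0 0;0 2.5 60 -2 0 0 0;0 2.5 90 -2 0 0 0;0 2.5 110 -2 0 0 0;0 2.5 118 -2 0 0 0' | grep -E "eef|force"
python3 -m handwheel '255 0 0 0 0 0 0;255 0 0 0 0 0 0;255 0 0 0 0 0 0;255 0 0 0 0 0 0;255 0 0 0 0 0 0'
python3 -m handwheel '255 0 0 0 0 0 0;255 0 0 0 0 0 0;255 0 -30 0 0 0 0;255 0 -60 0 0 0 0;255 0 -95 0 0 0 0'
python3 -c "
from h import *
go(548,-215,285,0)"
```

```text
eef_pos: [457.4, 302.6, 184.5]
force: [-0.1, -0.2, 0.4]
clock: 11.4
eef_pos: [458.3, 305.0, 187.6]
tool_rot: [-89.9, -0.1, -4.8]
force: [-0.1, -0.0, -0.1]
gripper_width: 0.142
clock: 11.9
eef_pos: [457.0, 304.3, 281.6]
tool_rot: [-90.1, 0.2, -4.8]
force: [0.9, -0.2, -3.9]
gripper_width: 0.082
shift [ 134.1   -3.  -509.9] turn [ 0.09 -4.8  -0.18] at [457.  304.3 281.6] [-90.1   0.2  -4.8] t 11.9
```

```bash
python3 -m handwheel '255 12.2 0 -46.3 0 0 0;255 24.4 0 -92.6 0 0 0;255 36.6 0 -138.9 0 0 0;255 48.8 0 -185.2 0 0 0;255 61 0 -231.5 0 0 0' | grep eef
python3 -m handwheel '255 12.2 0 -46.3 0 0 0;255 24.4 0 -92.6 0 0 0;255 36.6 0 -138.9 0 0 0;255 48.8 0 -185.2 0 0 0;255 61 0 -231.5 0 -4.8 0' | grep eef
python3 -m handwheel '255 8.5 10 -46.2 0 0 0;255 8.5 20 -46.2 0 0 0;255 8.5 20 -46.2 0 0 0;255 8.5 20 -46.2 0 0 0'
python3 - <<'E'
from h import *
go(548,-214.5,194,0)
p,d,m=shot('wrist'); W=cloud(m,d); M=masks(p)['red']
q=M&(W[...,2]>15)&(W[...,2]<230);n,L,st,ce=cv2.connectedComponentsWithStats(q.astype(np.uint8))
for i in range(1,n):
  if st[i,4]>60:P=W[L==i];print(ce[i],st[i],np.median(P,0),P.min(0),P.max(0))
cv2.imwrite('pics/w3.png',p[...,::-1])
E
```

```text
eef_pos: [498.8, 67.3, 281.4]
eef_pos: [540.2, -168.5, 281.2]
clock: 13.3
eef_pos: [548.3, -212.0, 260.8]
tool_rot: [-89.9, 0.2, -0.0]
force: [0.6, 0.3, -4.9]
gripper_width: 0.082
shift [-0.1 66.8 -2.6] turn [-0.12 -0.01 -0.17] at [ 548.3 -212.   260.8] [-89.9   0.2  -0. ] t 13.3
[448.62068966 107.22504537] [430  99  38  17 551] [477.05657344 -88.83821918  35.92315054] [ 472.15439623 -100.56187171   33.69960073] [482.03621745 -77.74407369  38.13841264]
[188.74349442 109.10223048] [171 101  36  17 538] [ 478.25149963 -255.17190988   35.96869215] [ 473.35423381 -266.87850627   33.01796817] [ 483.28240557 -243.89633334   38.02015017]
[256.56301548 222.90667053] [ 219  167   77  172 6911] [ 527.50545975 -212.10924866   83.15299329] [ 506.84094293 -231.77539886   15.00454195] [ 667.96609611 -191.87677038  164.15621994]
```

View pics/w3.png

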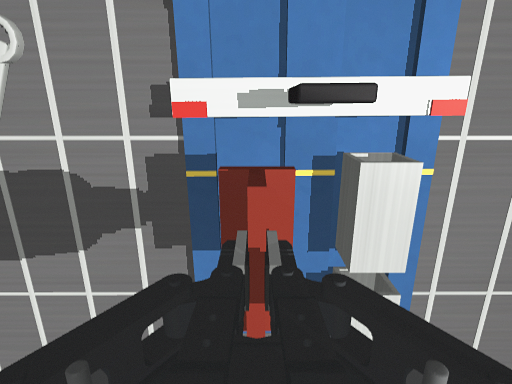

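Wrist view: the tee is held web up at (257,222) above its lane, the tube is at rest at (385,215) and the slide is at row ~113. Shift −2.6 mm in y, then lower.

```bash
python3 -m handwheel '255 0 15 -2.6 0 0 0;255 0 30 -2.6 0 0 0;255 0 45 -2.6 0 0 0;255 0 58 -2.6 0 0 0;255 0 65 -2.6 0 0 0'  | grep -E "eef|force"
python3 -m handwheel '255 0 1 0 0 0 0;255 0 2 0 0 0 0;255 0 2 0 0 0 0' | grep -E "eef|force"
python3 -m handwheel '255 0 1 0 0 0 0;255 0 2 0 0 0 0;255 0 2 0 0 0 0' | grep -E "eef|force"
```

```text
eef_pos: [549.0, -214.5, 196.0]
force: [0.1, -0.3, -4.5]
eef_pos: [549.6, -215.7, 195.2]
force: [0.3, -0.3, -4.9]
eef_pos: [549.3, -215.7, 192.8]
force: [0.2, -0.2, -4.6]
```

```bash
python3 -m handwheel '255 0 1 0 0 0 0;255 0 1.5 0 0 0 0;255 0 1.5 0 0 0 0' | grep -E "eef|force"
python3 -m handwheel '255 0 1 0 0 0 0;255 0 1.5 0 0 0 0;255 0 1.5 0 0 0 0' | grep -E "eef|force"
```

```text
eef_pos: [549.2, -215.7, 192.6]
force: [-3.8, 1.6, 8.6]
eef_pos: [549.2, -215.7, 192.6]
force: [-6.0, 3.1, 22.3]
```

```bash
python3 -m handwheel '200 0 -2 0 0 0 0;100 0 -3 0 0 0 0;60 0 -3 0 0 0 0;60 0 -3 0 0 0 0;60 0 -3 0 0 0 0' | grep -E 'eef|force|wid'
python3 -m handwheel '60 0 -20 0 0 0 0;60 0 -50 0 0 0 0;60 0 -80 0 0 0 0;60 0 -115 0 0 0 0;60 0 -115 0 0 0 0'
python3 - <<'E'
from h import *
p,d,m=shot('wrist'); W=cloud(m,d)
M=masks(p)
for k,lo in(('steel',41),('red',8),('red',41),('yellow',6)):
  q=M[k]&(W[...,2]>lo)&(W[...,2]<60); q[:100]=0
  n,L,st,ce=cv2.connectedComponentsWithStats(q.astype(np.uint8))
  for i in range(1,n):
    if st[i,4]>80: P=W[L==i];r=cv2.minAreaRect(P[:,:2].astype(np.float32));print(k,lo,ce[i].round(),st[i,4],np.median(P,0).round(1),P.max(0).round(1),np.round(r[0],1),np.round(r[1],1),round(r[2],1))
v,u=np.mgrid[:384,:512]; q=(W[...,2]>60)&(W[...,2]<95)&(p.max(2)<70)&(v<170); P=W[q]; print("handle",np.median(P,0),P.min(0),P.max(0))
cv2.imwrite('pics/w4.png',p[...,::-1])
go(432,-170,300,0)
E
```

```text
eef_pos: [549.3, -215.7, 192.4]
force: [-1.0, -0.8, -0.2]
gripper_width: 0.766
clock: 16.05
eef_pos: [551.1, -216.6, 312.2]
tool_rot: [-90.2, -0.4, -0.0]
force: [0.6, -0.4, -0.3]
gripper_width: 0.762
steel 41 [367. 188.] 4420 [ 547.6 -125.8   46.2] [ 590.8 -105.2   48.6] [ 550.9 -125.6] [40.8 79.9] 89.9
steel 41 [371. 262.] 375 [ 617.8 -113.2   46.3] [ 634.3 -105.4   47.9] [ 621.6 -116.8] [22.2 24.7] 88.0
red 8 [210. 103.] 196 [ 480.5 -255.3   36.1] [ 483.6 -243.9   38.4] [ 480.9 -254.8] [ 5.4 21.9] 0.0
red 8 [418. 102.] 156 [479.7 -88.4  36. ] [482.  -77.9  38. ] [480.1 -89. ] [22.1  3.9] 90.0
red 8 [259. 178.] 3567 [ 545.3 -215.8   14.6] [ 588.6 -196.1   48.2] [ 548.8 -215.9] [79.6 39.6] 0.1
red 8 [259. 265.] 2198 [ 635.1 -215.6   14.7] [ 670.  -195.9   48.4] [ 640.  -215.7] [59.7 39.6] 0.5
red 8 [136. 373.] 139 [ 766.6 -351.8   32.5] [ 774.3 -344.7   38.7] [ 764.9 -350.9] [17.1  9.6] 15.9
red 41 [259. 185.] 893 [ 545.3 -215.9   46.2] [ 588.6 -212.2   48.2] [ 548.8 -216.3] [79.6  7.7] 0.3
red 41 [259. 281.] 515 [ 638.  -215.6   46.4] [ 669.6 -211.7   48.4] [ 640.  -215.5] [ 7.7 59.3] 90.0
yellow 6 [307. 153.] 164 [ 525.1 -171.5   12.8] [ 527.  -153.    14.8] [ 525.  -171.6] [ 3.8 37.1] 0.4
yellow 6 [217. 154.] 115 [ 525.8 -254.3   12.8] [ 527.9 -243.4   14.5] [ 525.8 -254.5] [ 4.1 22.3] 1.0
handle [ 469.93566361 -175.69029284   78.97921447] [ 465.54750049 -192.25745951   60.2780794 ] [ 474.84418853 -152.58999483   81.34111294]
shift [-118.4    9.4   46.2] turn [ 0.14 -0.    0.27] at [ 550.3 -216.2  310.1] [-90.1  -0.3  -0. ] t 16.1
```

View pics/w4.png

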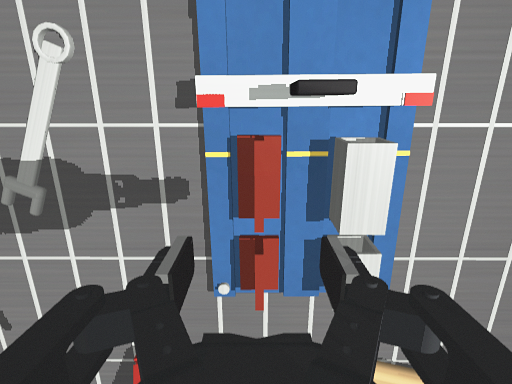

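Both offcuts are lying in line: tee (548.8, −216) against its stub at −215.6, tube (550.9, −125.6). The handle's back face is at x≈465 and the front face at 482.8, with the line at 525.3, so about 42.5 mm to push. Getting behind the handle with shut fingers.

```bash
python3 -m handwheel '255 -40 0 15 0 0 0;255 -80 0 30 0 0 0;255 -118 0 44.6 0 0 0;255 -118.4 0 44.6 0 0 0;255 -118.4 0 44.6 0 0 0' | grep eef
python3 -m handwheel '255 0 25 0 0 0 0;255 0 50 0 0 0 0;255 0 70 0 0 0 0;255 0 82 0 0 0 0;255 0 82 0 0 0 0'
python3 -m handwheel '255 4 0 0 0 0 0;255 8 0 0 0 0 0;255 12 0 0 0 0 0;255 15 0 0 0 0 0;255 15 0 0 0 0 0'
```

```text
eef_pos: [429.9, -170.6, 306.9]
clock: 17.1
eef_pos: [431.6, -171.4, 223.8]
tool_rot: [-89.9, 0.1, -0.0]
force: [-0.2, 0.5, -0.2]
gripper_width: -0.002
clock: 17.6
eef_pos: [446.7, -171.2, 226.2]
tool_rot: [-90.0, -0.1, 0.0]
force: [0.1, -0.3, -0.5]
gripper_width: 0.002
```

```bash
python3 -m handwheel '255 2 0 0 0 0 0;255 4 0 0 0 0 0;255 6 0 0 0 0 0;255 8 0 0 0 0 0;255 8 0 0 0 0 0' | grep -E "eef|force"
python3 -m handwheel '255 1.5 0 0 0 0 0;255 3 0 0 0 0 0;255 4.5 0 0 0 0 0;255 6 0 0 0 0 0;255 6 0 0 0 0 0' | grep -E "eef|force"
python3 -m handwheel '255 1.5 0 0 0 0 0;255 3 0 0 0 0 0;255 4.5 0 0 0 0 0;255 6 0 0 0 0 0;255 6 0 0 0 0 0' | grep -E "eef|force"
cat > sl.py <<'E'
from h import *
def front():
    p,d,m=shot('top'); W=cloud(m,d); bx=(slice(140,215),slice(290,390))
    M=masks(p); w=W[bx]
    y=w[M['yellow'][bx]&(w[...,2]<25)]
    r=w[M['red'][bx]&(w[...,2]>24)&(w[...,2]<50)&(w[...,0]<535)]
    f=r[:,0].max() if len(r) else np.nan
    print("line",y[:,0].mean().round(1) if len(y) else None,"pointer",len(r),f.round(1),r[:,0].mean().round(1) if len(r) else None)
    p,d,m=shot('wrist'); W=cloud(m,d); z=W[...,2]; M=masks(p)
    q=M['red']&(z>28)&(z<42)&(W[...,0]<535)&(W[...,0]>450); 
    for k,s in(('L',W[...,1]>-110),('R',W[...,1]<-240)):
        P=W[q&s]
        if len(P): print(k,len(P),"x",P[:,0].min().round(1),P[:,0].max().round(1))
    Y=W[M['yellow']&(z<25)&(z>5)&(abs(W[...,0]-525)<20)]
    if len(Y): print("wrist line",Y[:,0].min().round(1),Y[:,0].max().round(1))
    cv2.imwrite('pics/push.png',p[...,::-1]); print(tool()[0].round(1))
if __name__=="__main__": front()
E
python3 sl.py
```

```text
eef_pos: [453.7, -171.0, 225.6]
force: [-1.7, -0.9, 0.9]
eef_pos: [458.7, -170.8, 225.5]
force: [-4.6, -1.9, 3.6]
eef_pos: [464.7, -170.8, 225.5]
force: [-5.1, -2.0, 3.3]
line 525.2 pointer 31 491.7 487.4
L 548 x 482.3 493.1
R 545 x 483.5 494.7
wrist line 522.0 528.1
[ 464.7 -170.8  225.5]
```

Consistent: the front face is at TCP x + 28.8. Target TCP x ≈ 496, so about 31 mm remain; push 20 and recheck.

```bash
python3 -m handwheel '255 1.5 0 0 0 0 0;255 3 0 0 0 0 0;255 4.5 0 0 0 0 0;255 6 0 0 0 0 0;255 7 0 0 0 0 0' | grep -E "eef|force"
python3 -m handwheel '255 1.5 0 0 0 0 0;255 3 0 0 0 0 0;255 4.5 0 0 0 0 0;255 6 0 0 0 0 0;255 7 0 0 0 0 0' | grep -E "eef|force"
python3 -m handwheel '255 1.5 0 0 0 0 0;255 3 0 0 0 0 0;255 4.5 0 0 0 0 0;255 6 0 0 0 0 0;255 6 0 0 0 0 0' | grep -E "eef|force"
python3 sl.py
```

```text
eef_pos: [471.5, -170.7, 225.4]
force: [-6.9, -2.1, 4.3]
eef_pos: [478.4, -170.7, 225.5]
force: [-5.9, -1.6, 5.3]
eef_pos: [483.4, -170.6, 225.3]
force: [-10.1, -3.6, 6.9]
line 524.9 pointer 32 509.1 505.2
L 549 x 500.2 511.4
R 530 x 501.7 512.0
wrist line 523.8 528.1
[ 483.4 -170.6  225.3]
```

```bash
python3 -m handwheel '255 1.5 0 0 0 0 0;255 3 0 0 0 0 0;255 4.5 0 0 0 0 0;255 6 0 0 0 0 0;255 6 0 0 0 0 0' | grep -E "eef|force"
python3 -m handwheel '255 1 0 0 0 0 0;255 2 0 0 0 0 0;255 3 0 0 0 0 0;255 3 0 0 0 0 0;255 3 0 0 0 0 0' | grep -E "eef|force"
python3 sl.py
```

```text
eef_pos: [488.9, -170.6, 225.3]
force: [-11.8, -2.7, 9.3]
eef_pos: [491.8, -170.5, 225.2]
force: [-11.8, -2.8, 7.9]
line None pointer 24 516.6 513.9
L 562 x 508.5 519.9
R 552 x 509.6 520.5
[ 491.8 -170.6  225.3]
```

View pics/push.png

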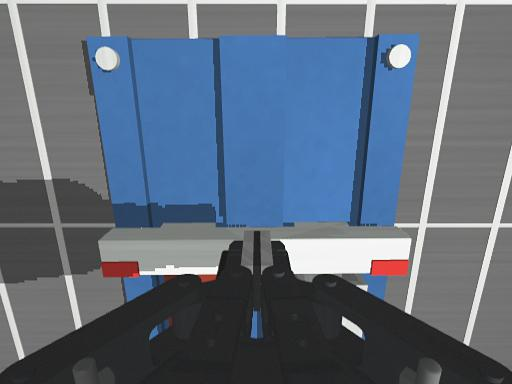

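Slide's front is now at ≈520 with the line at 525.2 hidden just ahead of it. About 5 mm remain.

```bash
python3 -m handwheel '255 1 0 0 0 0 0;255 2 0 0 0 0 0;255 3 0 0 0 0 0;255 4 0 0 0 0 0;255 4 0 0 0 0 0' | grep -E "eef|force"
python3 sl.py
```

```text
eef_pos: [495.8, -170.5, 225.2]
force: [-12.0, -3.5, 8.6]
line 525.3 pointer 31 521.6 517.5
L 562 x 512.7 523.7
R 551 x 513.8 524.8
[ 495.7 -170.5  225.2]
```

```bash
python3 -m handwheel '255 -5 0 0 0 0 0;255 -15 0 0 0 0 0;255 -25 0 0 0 0 0;255 -30 0 0 0 0 0;255 -30 0 0 0 0 0' | grep -E "eef|force"
python3 -m handwheel '255 0 -30 0 0 0 0;255 0 -60 0 0 0 0;255 0 -90 0 0 0 0;255 0 -90 0 0 0 0' | grep eef
python3 -m handwheel '255 40 0 0 0 0 0;255 80 0 0 0 0 0;255 100 0 0 0 0 0;255 100 0 0 0 0 0;255 100 0 0 0 0 0' | grep eef
python3 - <<'E'
from h import *
for c in('wrist','top'):
  p,d,m=shot(c); W=cloud(m,d); M=masks(p)
  roi=(abs(W[...,0]-560)<120)&(abs(W[...,1]+170)<95)
  for k,lo,hi in(('steel',40,60),('red',28,70),('yellow',6,25)):
    q=M[k]&roi&(W[...,2]>lo)&(W[...,2]<hi)
    n,L,st,ce=cv2.connectedComponentsWithStats(q.astype(np.uint8))
    for i in range(1,n):
      if st[i,4]>12: P=W[L==i];r=cv2.minAreaRect(P[:,:2].astype(np.float32));print(c,k,ce[i].round(),st[i,4],"x",P[:,0].min().round(1),P[:,0].max().round(1),"z",np.median(P[:,2]).round(1),"c",np.round(r[0],1),np.round(r[1],1),round(r[2],1))
  cv2.imwrite(f'pics/end_{c}.png',p[...,::-1])
E
```

```text
eef_pos: [467.9, -170.9, 225.6]
force: [1.0, -0.4, -0.4]
eef_pos: [470.8, -171.9, 319.5]
eef_pos: [568.4, -170.8, 314.7]
wrist steel [311. 185.] 4373 x 523.4 604.0 z 46.2 c [ 563.8 -125.1] [80.6 40.3] 0.4
wrist steel [307. 256.] 1648 x 609.7 655.7 z 46.3 c [ 632.7 -125.7] [46.2 40. ] 0.9
wrist red [156. 133.] 299 x 514.3 524.2 z 36.1 c [ 519.3 -254.2] [ 9.4 21.7] 2.2
wrist red [355. 132.] 313 x 513.2 523.3 z 36.0 c [518.3 -88.9] [10.1 22.3] 0.3
wrist red [206. 208.] 1759 x 524.3 660.7 z 46.0 c [ 592.5 -215.5] [136.5   8.7] 0.0
wrist yellow [256. 139.] 40 x 526.6 527.0 z 13.0 c [ 526.8 -171.8] [35.7  0.4] 90.0
top steel [322. 137.] 393 x 609.4 667.6 z 45.8 c [ 638.5 -124.2] [58.2 39.9] 0.2
top steel [320. 169.] 392 x 523.2 600.1 z 46.2 c [ 561.6 -123.7] [40.2 77.2] 89.4
top red [358. 179.] 40 x 526.3 548.8 z 44.4 c [ 537.6 -213.8] [ 7.6 22.5] 89.6
top red [306. 186.] 32 x 513.8 521.4 z 35.8 c [517.6 -86.7] [17.6  7.5] 89.6
top red [374. 186.] 36 x 514.7 522.5 z 34.5 c [ 518.6 -254.1] [ 7.7 20.6] 0.6
```

View pics/end_wrist.png

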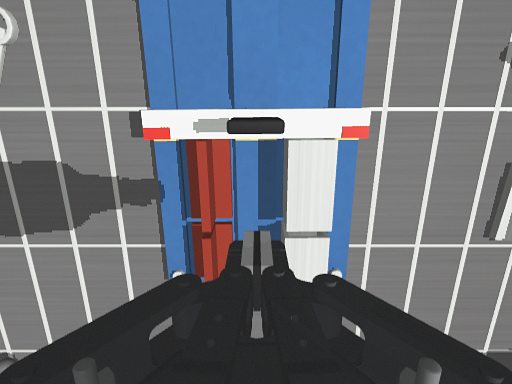

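The end view shows the slide on the line (row ~138), with tube and tee in line with their stubs and narrow gaps at rows ~218 and ~234. The tube gap measures 5.7 mm. The gripper is well clear, so I'm handing in.

```bash
python3 -c "
from bench import order,sensors
print(sensors.sense()['clock'],sensors.sense()['force']); print(order.job_done())"
```

```text
24.0 [ 0.43109731  0.32555527 -0.01634669]
the job is handed in; nothing more can be done
None
```

The job is handed in at 24 s: both matching offcuts are in their lanes and the slide is on its line. I laid the steel square-tube and red T-bar offcuts (web up) in line with their stubs. I then pushed the slide by its handle in small nudges up to the line and backed the gripper well clear.

**Slide:** the wrist camera put the front face at about 524 mm against the line at 525.2 mm, a travel of about 49 mm. The top camera read it about 2 mm shorter, still inside the 4 mm tolerance.

**Gaps:** the tube gap measured 5.7 mm in the wrist view. The tee gap was only seen, not measured; it should be about the same, since the slide pushed both offcuts.

**Alignment:** in the end view the tube is within about 0.6 mm sideways and 0.4° of its stub. The tee measured 0.3 mm off its stub before the push and was seen in line at the end.

**Unmatched offcuts:** I made no contact with the angle or thin-tube offcuts, but I did not measure them again at the end. The wrist force showed only contact loads of about 23 N or less.

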